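# Find the release notch in a battery pack's rim and press the catch

## Task

Start with a fingertip on the rim of the battery pack, at the end near its charging socket, and sweep along the rim, keeping light contact, until the fingertip finds the notch. Press the catch inside the notch all the way down so that the lid springs up and stays up, then move clear. Do not pry or push the lid, do not lean hard on the pack, and leave the loose things around it where they are.

Things in the scene. Friction and masses are not known exactly. Their poses are not given: they have to be found in the camera images.
- case: Grey plastic battery pack, 330 mm long (y), 130 wide (x), 79 high, fixed in a steel cradle. Origin on the bench under its centre; z up, +y to the end face with the round charging socket, -x to the long side facing the robot, where the aluminium rim runs between two end housings (top z = 79 mm, from |y| = 90 mm outwards). More than 60 N on it, even for an instant (a hard knock), is leaning too hard.
- rim_start (a point): Where the sweep starts: on the middle line of the aluminium rim's top face (z = 75 mm), 15 mm from the end housing at the charging-socket end. Axes as the pack's; the sweep goes along -y. The rim is a level bar 34 mm wide (pack x -64 to -30 mm), visible from y = -90 to +90 mm, with nothing in front of it.
- rim_far (a point): Middle line of the rim's top face at its other end, against the other housing (165 mm from rim_start). The rim has one notch, 44 mm long, cut 17 mm deep right across it, open in front; its middle lies 55 to 123 mm from rim_start, at a different place every time.
- catch (a joint): How far the catch is pressed down, m: 0 at first, 0.007 at its hard stop. It is an aluminium bar, 30 mm wide (x), that runs hidden under the rim and forms the notch's whole floor, top at z = 58 mm (17 mm below the rim's top). It slides against about 5 N of friction, plus 0.8 N per 10 mm/s, and stays where it is left; the lid rises with it, 20 rad per m.
- lid: Grey ribbed lid, 85 (x) by 178 mm (y), 9 thick, top at z = 77 mm when shut; its front edge is 10 mm behind the rim (a tray strip at z = 66 mm between). Origin on its hinge at the far long side; axes as the pack's when shut. Pressing the catch fully tips it up 0.14 rad: the front edge rises 12 mm.
- driver: Loose screwdriver lying on the bench, origin on its underside; to be left alone.
- jar: Loose glass jar with a steel cap, 60 mm across, 75 mm high, origin under its centre; to be left alone.
- cell: Loose steel battery cell standing upright, 21 mm across, 70 mm high, origin under its centre; to be left alone.
- bitblock: Loose red block with steel bits, 50 x 90 mm, 38 mm high, origin under its centre; to be left alone.

How it is judged:
By the outcome, as a careful person would: the job done as asked, in the order asked, and still so for the second after the job is handed in, with the robot touching nothing.
It also fails if it takes over 53 s, if anything falls off the work surface, if the arm or the gripper's body presses on something with over 40 N, if the wrist force passes 120 N, or if a joint passes its speed limit or range.

## Robot

A 6-joint arm with a two-finger parallel gripper is mounted at the origin on the work surface. World frame = base frame: x ahead of the robot, y to its left, z up, the work surface at z = 0. Lengths are in m, angles in rad, forces in N, time in s.
With the tool pointing down it reaches from about 0.35 to 0.975 m from the base axis. Payload 4.9 kg.
Tool frame: the origin (TCP) lies between the finger pads; the fingertips stand 22 mm ahead of it and the grasp point (between the pads) lies 3 mm ahead of it; z points along the fingers, y is the line along which they close (so a half turn about z gives the same grasp; the last joint's range is limited). The gripper opens to 85 mm and grips with 20 to 120 N. Pads are 22 mm wide; open, the fingers measure 114 mm over their backs; the gripper's body (76 mm by 85 mm) begins 54 mm behind the grasp point. The pads swing forward as they close: fully open they stand 13 mm farther back than shut.
Start: joints at [1.019, 0.053, 1.613, -0, 1.476, -0.119], TCP at [0.262, 0.567, 0.218] pointing down, gripper open.
Joint ranges: [-3.01, 3.01], [-1.01, 2.22], [0.06, 2.58], [-1.02, 4.17], [0.09, 2.62], [-3.14, 3.14]. Speed limits (rad/s): [2.57, 2.57, 3.14, 3.14, 3.14, 3.14].

## Interface

Orientations are given as a unit quaternion [w, x, y, z].
In Python, from plant import state, grab_frame, get_calibration, job_done, recognise, regions_of gives the robot as it stands.
- The arm moves only by the tool apply_moves, never from a script. Its argument "targets" is a list of rows, each an object with "translation": the shift along the tool's x, y, z normalised to -1 to 1, where 1 is 100 mm, a list of three; "twist": the turn about the tool's z normalised to -1 to 1, where 1 is 0.1 rad; "hand": the opening, from 0 (shut) to 1 (fully open). A call has 1 to 8 rows; each row shifts and turns the commanded pose from where the row before left it, along the tool's axes as they then stand; what a row does not reach is not made up. A row lasts 1/10 s, in which the tool goes at most 50 mm and 8.59 degrees, less where a joint would pass 70% of its speed; a pose out of reach is approached as far as the arm can. A call with a number of a shift or a turn outside -1 to 1 is refused whole. A call with a gripper value outside its range is refused whole. The fingers move at their own pace and stop on an object; the grip force is fixed at half the most. Time passes only in rows, so rows that do not move let the fingers close. It gives the time, the measured TCP pose, the force, the opening and the grip force at its end, in the units of the state.
- state(): the state, without advancing time (a new reading comes with each control period).
- grab_frame(name): name is "side" or "top" or "wrist"; returns the picture (400x640x3 uint8, red, green, blue); there is no depth.
- get_calibration(name): a dict with "camera_matrix" (3x3 intrinsics, pixels), "pose" (4x4, takes a point from camera to world coordinates). Camera axes: x right, y up, looking along -z (the intrinsics and any distortion apply to the point x, -y, -z); pixel columns grow to the right and rows downward; lengths in m; the calibration is good to about 2 mm. A picture is of the moment at which its call begins: read the wrist's pose just before it. get_calibration takes no time and is no camera call; for the wrist camera it gives the pose at the moment of the call.
- job_done(): hands the job in; it is judged then, once.
Trained networks look in the newest picture that a camera, given by its name, has taken for a name from the list of things; names that differ only in an ending like _2 or _b are one class to them, and where a whole thing is asked for, a point or a joint stands for the part that bears it (a point fixed in the world has none). Each returns a list of dicts, best first, with "score" (0 to 1); they miss things now and then, are a little off and sometimes report something else, mostly with a low value. They report only what shows in the picture. A call takes as long as a camera call.
- recognise(camera, query): "point" ([x, y, z] in m, in world coordinates, good to about 4 mm: the middle of the surface that is visible of it).
- regions_of(camera, query): "pixels" (400x640 bool, what is visible of it).
The state is a dict: "time": time; "joint_pos": joint angles; "joint_vel": joint speeds; "joint_efforts": joint torques, N m; "tool_pos": TCP position; "tool_rot": TCP orientation; "contact_force": force on the tool from outside, world axes, zero at the start; "ft_torque": the same for the moment, N m; "gripper_width": opening from 0.0 (shut) to 1.0 (fully open); "grasp_force": force on a finger pad.
Only numpy, scipy, OpenCV 4.12 (cv2) and the standard library are available. Lean on these libraries where they do the work, as an engineer would, in place of code of your own. Each camera call takes 0.05 s, during which the arm holds its last target. There are 200 camera calls.

## Working session

There is one attempt and no reset: what is moved stays moved. The work goes in short steps, Python scripts to look and compute and a tool call to move; the robot and the scene stay as the last step left them, time stands still between calls to the robot, and variables do not carry over. Pictures are saved under pics/ and viewed, at most 10 in all, crops included, and the job is handed in when it is done.

Besides the shell and the picture viewer there is one more tool, called after ">>>" in YAML: its name, and indented under it one key for each argument. apply_moves: Moves the arm, as the interface text tells. Its arguments: {"type":"object","properties":{"targets":{"type":"array"}},"required":["targets"]}

```bash
mkdir -p pics; python3 - <<'E'
from plant import *
import cv2,numpy as np
s=state();print({k:np.round(v,3) for k,v in s.items()})
for c in ["top","side"]:
    im=grab_frame(c);cv2.imwrite(f"pics/{c}0.png",im[:,:,::-1])
    for q in ["case","lid","rim_start","catch","driver","jar","cell","bitblock"]:
        if c=="side" and q not in("case","lid","catch"):continue
        r=recognise(c,q);print(c,q,[(np.round(d["point"],3),round(d["score"],2)) for d in r[:2]])
    k=get_calibration(c);print(k)
E
```

```text
{'time': np.float64(0.0), 'joint_pos': array([ 1.019,  0.053,  1.614, -0.   ,  1.476, -0.119]), 'joint_vel': array([ 0.001,  0.001, -0.001, -0.002, -0.002, -0.   ]), 'joint_efforts': array([ 2.0000e-03, -3.9365e+01, -3.7019e+01,  0.0000e+00,  7.0000e-03,
        0.0000e+00]), 'tool_pos': array([0.262, 0.567, 0.217]), 'tool_rot': array([-0.   ,  0.215,  0.977, -0.001]), 'contact_force': array([-0.003, -0.017, -1.039]), 'ft_torque': array([ 0.024, -0.007,  0.005]), 'grasp_force': np.float64(0.0), 'gripper_width': np.float64(0.999)}
top case [(array([0.609, 0.08 , 0.076]), 0.83)]
top lid [(array([0.63 , 0.082, 0.076]), 0.66), (array([0.738, 0.213, 0.023]), 0.38)]
top rim_start [(array([0.607, 0.08 , 0.077]), 0.95)]
top catch [(array([0.57 , 0.077, 0.056]), 0.92)]
top driver []
top jar [(array([ 0.778, -0.012,  0.073]), 0.84)]
top cell [(array([0.753, 0.102, 0.069]), 0.8), (array([ 0.78 , -0.008,  0.072]), 0.44)]
top bitblock [(array([0.738, 0.213, 0.023]), 0.71)]
{'camera_matrix': array([[419.10384874,   0.        , 321.03607503],
       [  0.        , 419.10384874, 196.73960614],
     
[... 212 characters left out ...]
 0.99822552,  0.77694164],
       [ 0.        ,  0.        ,  0.        ,  1.        ]])}
side case [(array([0.6  , 0.144, 0.078]), 0.68), (array([0.753, 0.113, 0.046]), 0.46)]
side lid [(array([0.633, 0.101, 0.075]), 0.8)]
side catch [(array([0.564, 0.07 , 0.059]), 0.69)]
{'camera_matrix': array([[427.53821195,   0.        , 324.73785149],
       [  0.        , 427.53821195, 208.75618698],
       [  0.        ,   0.        ,   1.        ]]), 'pose': array([[-0.99524491,  0.06968536, -0.0680552 ,  0.57134087],
       [-0.09734569, -0.68740297,  0.71972284,  0.51944796],
       [ 0.0033728 ,  0.72292538,  0.69091788,  0.55847683],
       [ 0.        ,  0.        ,  0.        ,  1.        ]])}
```

View pics/top0.png

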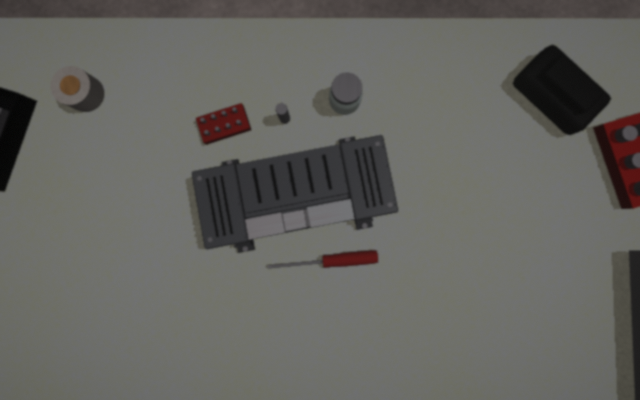

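View pics/side0.png

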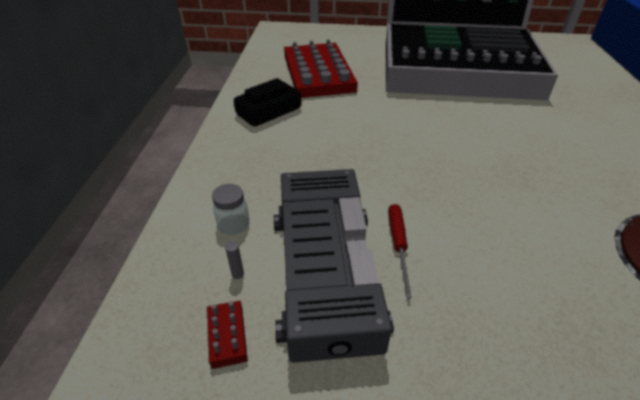

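The pack's socket end faces +y (left in the top view, corners about (193,171), (383,136), (397,211), (207,248)). The rim shows from (247,230) to (353,212), with the notch at about (294,219) and the driver in front at y≈260. Next I'll work out the pack pose.

```bash
cat > h.py <<'E'
from plant import *
import cv2,numpy as np
def ray(c,px,z,k=None):
    k=k or get_calibration(c);P=np.array(k["pose"]);K=np.array(k["camera_matrix"])
    d=np.linalg.inv(K)@[px[0],px[1],1];d=P[:3,:3]@[d[0],-d[1],-d[2]]
    o=P[:3,3];return o+d*(z-o[2])/d[2]
def fit(px,loc,c="top",k=None):
    # rigid 2D fit: world xy = R(yaw) loc + t
    W=np.array([ray(c,p,l[2],k)[:2] for p,l in zip(px,loc)]);L=np.array(loc)[:,:2]
    a=(W-W.mean(0))@[1,1j];b=(L-L.mean(0))@[1,1j]
    r=np.vdot(b,a);yaw=np.angle(r);R=np.array([[np.cos(yaw),-np.sin(yaw)],[np.sin(yaw),np.cos(yaw)]])
    t=W.mean(0)-R@L.mean(0);return yaw,t,R,W-(L@R.T+t)
E
python3 - <<'E'
from h import *
px=[(193,171),(383,136),(397,211),(207,248)]
loc=[(.065,.165,.079),(.065,-.165,.079),(-.065,-.165,.079),(-.065,.165,.079)]
yaw,t,R,e=fit(px,loc);print(yaw,t,np.round(e,4))
for n,l in dict(start=(-.047,.075),far=(-.047,-.09)).items(): print(n,R@l+t)
for n,p in dict(n=(294,219)).items():
    w=ray("top",p,.058);print(n,w,R.T@(w[:2]-t))
print("catch net",R.T@(np.array([.57,.077])-t),R.T@(np.array([.564,.070])-t))
# rim mask bright
im=cv2.imread("pics/top0.png");hsv=cv2.cvtColor(im,cv2.COLOR_BGR2GRAY)
crop=cv2.resize(im[130:260,180:410],None,fx=3.4,fy=3.4,interpolation=cv2.INTER_CUBIC);cv2.imwrite("pics/crop.png",crop)
E
```

```text
0.18999898587023256 [0.6096875  0.07893241] [[ 0.001  -0.0028]
 [-0.0014  0.0025]
 [ 0.0002  0.0045]
 [ 0.0003 -0.0042]]
start [0.54936895 0.14370642]
far [ 0.5805305  -0.01832431]
n [0.56355592 0.08193054 0.058     ] [-0.0447352  0.0116565]
catch net [-0.03933825  0.00559767] [-0.04655228 -0.00014322]
```

View pics/crop.png

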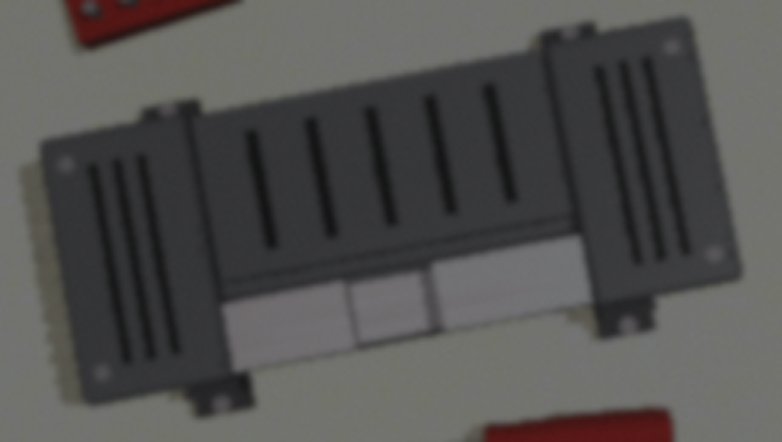

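The crop confirms the pack pose (yaw 0.19). The notch runs from crop column 350 to 432, so its middle is at pack y≈+10 mm, about 65 mm from the start. First I'll turn the tool to line up with the pack and shut the fingers.

>>> apply_moves:
  targets:
    - {"translation": [0,0,0],"twist": -0.78,"hand": 0}
    - {"translation": [0,0,0],"twist": -0.78,"hand": 0}
    - {"translation": [0,0,0],"twist": -0.78,"hand": 0}
    - {"translation": [0,0,0],"twist": -0.78,"hand": 0}
    - {"translation": [0,0,0],"twist": -0.78,"hand": 0}
    - {"translation": [0,0,0],"twist": -0.78,"hand": 0}
    - {"translation": [0,0,0],"twist": -0.78,"hand": 0}
    - {"translation": [0,0,0],"twist": -0.78,"hand": 0}

```text
time: 1.45
tool_pos: [0.2622, 0.5673, 0.2178]
tool_rot: [0.0, -0.097, 0.995, 0.0]
contact_force: [1.6, -0.5, -0.2]
gripper_width: 0.001
grasp_force: 0.0
```

```bash
cat >> h.py <<'E'
from scipy.spatial.transform import Rotation as Ro
T=np.array([.6097,.0789]);YAW=.19
def rel(local=None,T=T,YAW=YAW):
    s=state();q=np.array(s["tool_rot"]);M=Ro.from_quat(q[[1,2,3,0]]).as_matrix()
    R=np.array([[np.cos(YAW),-np.sin(YAW)],[np.sin(YAW),np.cos(YAW)]])
    p=np.array(s["tool_pos"]);tip=p+M[:,2]*.022
    print("t",s["time"],"w",s["gripper_width"],"tip pack",np.r_[R.T@(tip[:2]-T),tip[2]].round(4),"yaw tooly-pack",np.degrees(np.arctan2(M[1,1],M[0,1])-YAW).round(2),"zdir",M[:,2].round(3),"F",np.round(s["contact_force"],2))
    if local is not None:
        g=np.r_[R@np.array(local[:2])+T,local[2]];print("tool shift mm",(M.T@(g-tip)*1000).round(1))
E
python3 -c "
from h import *
rel((-.047,.072,.13))"
```

```text
t 1.45 w 0.0006550444767035008 tip pack [-0.249   0.5453  0.1958] yaw tooly-pack 90.25 zdir [ 0.  0. -1.] F [ 1.55 -0.48 -0.19]
tool shift mm [-200.  -474.2   65.8]
```

>>> apply_moves:
  targets:
    - {"translation": [-0.17,-0.4,0],"twist": 0,"hand": 0}
    - {"translation": [-0.17,-0.4,0],"twist": 0,"hand": 0}
    - {"translation": [-0.17,-0.4,0],"twist": 0,"hand": 0}
    - {"translation": [-0.17,-0.4,0],"twist": 0,"hand": 0}
    - {"translation": [-0.17,-0.4,0],"twist": 0,"hand": 0}
    - {"translation": [-0.17,-0.4,0],"twist": 0,"hand": 0}
    - {"translation": [-0.17,-0.4,0],"twist": 0,"hand": 0}
    - {"translation": [-0.17,-0.4,0],"twist": 0,"hand": 0}

```text
time: 2.25
tool_pos: [0.4573, 0.2775, 0.2181]
tool_rot: [0.0, -0.095, 0.995, 0.0]
contact_force: [0.1, 1.2, 0.2]
gripper_width: -0.002
grasp_force: 0.0
```

>>> apply_moves:
  targets:
    - {"translation": [-0.16,-0.38,0.1],"twist": 0,"hand": 0}
    - {"translation": [-0.16,-0.38,0.2],"twist": 0,"hand": 0}
    - {"translation": [-0.16,-0.38,0.2],"twist": 0,"hand": 0}
    - {"translation": [-0.16,-0.38,0.16],"twist": 0,"hand": 0}
    - {"translation": [0,0,0],"twist": 0,"hand": 0}
    - {"translation": [0,0,0],"twist": 0,"hand": 0}
    - {"translation": [0,0,0],"twist": 0,"hand": 0}

```text
time: 2.95
tool_pos: [0.5482, 0.1428, 0.1525]
tool_rot: [0.0, -0.096, 0.995, 0.0]
contact_force: [0.2, -1.5, -0.2]
gripper_width: -0.002
grasp_force: 0.0
```

```bash
python3 - <<'E'
from h import *
rel((-.047,.072,.13))
k=get_calibration("wrist");im=grab_frame("wrist");cv2.imwrite("pics/w1.png",im[:,:,::-1])
np.savez("k1.npz",**k)
print([(np.round(d["point"],3),d["score"]) for d in recognise("wrist","catch")])
E
```

```text
t 2.95 w -0.0015114831643949455 tip pack [-0.0483  0.0744  0.1305] yaw tooly-pack 90.11 zdir [ 0.001  0.001 -1.   ] F [ 0.23 -1.48 -0.18]
tool shift mm [-1.3 -2.4  0.5]
[(array([0.563, 0.078, 0.052]), 0.62)]
```

View pics/w1.png

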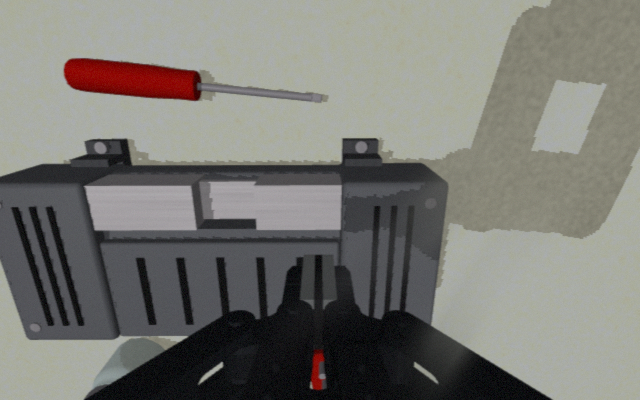

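The wrist view shows the rim from (86,184) to (342,183), the notch from about x=198 to x=256, and the shut fingertip at about (318,262). I'll refit the pack pose from this view.

```bash
python3 - <<'E'
from h import *
k=dict(np.load("k1.npz"))
px=[(342,183),(342,229),(86,184),(93,231)]
loc=[(-.064,.09,.075),(-.030,.09,.075),(-.064,-.09,.075),(-.03,-.09,.075)]
yaw,t,R,e=fit(px,loc,k=k);print(yaw,t,np.round(e,4))
for p in [(256,182),(256,229),(195,183),(200,230)]:
    print(p,R.T@(ray("top",p,.075,k)[:2]-t))
print("with old:");R0=np.array([[np.cos(YAW),-np.sin(YAW)],[np.sin(YAW),np.cos(YAW)]])
for p in px: print(R0.T@(ray("top",p,.075,k)[:2]-T))
# fingertip ray check
print("tip", R0.T@(ray("top",(318,256),.13,k)[:2]-T), k["pose"][:3,3])
E
```

```text
0.1971008114983016 [0.60946049 0.07975269] [[-0.0006 -0.0002]
 [ 0.0003  0.0006]
 [-0.001   0.001 ]
 [ 0.0013 -0.0015]]
(256, 182) [-0.06562813  0.02999401]
(256, 229) [-0.02995529  0.02772503]
(195, 183) [-0.06512573 -0.01260908]
(200, 230) [-0.02937383 -0.01327933]
with old:
[-0.06530099  0.09037181]
[-0.03034199  0.09122772]
[-0.06423945 -0.08838564]
[-0.02840947 -0.09101852]
tip [-0.03767142  0.07367533] [0.46502132 0.12590726 0.3083292 ]
```

```bash
sed -i 's/^T=.*/T=np.array([.6095,.0797]);YAW=.196/' h.py; python3 -c "
from h import *
rel((-.048,.073,.08))"
```

```text
t 3.05 w 0.0013898390937762558 tip pack [-0.0478  0.0742  0.1308] yaw tooly-pack 89.82 zdir [ 0.002  0.    -1.   ] F [-0.14  0.09  0.  ]
tool shift mm [ 0.3 -1.2 50.8]
```

>>> apply_moves:
  targets:
    - {"translation": [0,-0.01,0.15],"twist": 0,"hand": 0}
    - {"translation": [0,0,0.15],"twist": 0,"hand": 0}
    - {"translation": [0,0,0.1],"twist": 0,"hand": 0}
    - {"translation": [0,0,0.06],"twist": 0,"hand": 0}
    - {"translation": [0,0,0.03],"twist": 0,"hand": 0}
    - {"translation": [0,0,0.01],"twist": 0,"hand": 0}
    - {"translation": [0,0,0],"twist": 0,"hand": 0}
    - {"translation": [0,0,0],"twist": 0,"hand": 0}

```text
time: 3.85
tool_pos: [0.5488, 0.141, 0.1024]
tool_rot: [0.001, -0.095, 0.995, 0.0]
contact_force: [0.7, 0.4, -0.7]
gripper_width: 0.001
grasp_force: 0.0
```

>>> apply_moves:
  targets:
    - {"translation": [0,0,0.01],"twist": 0,"hand": 0}
    - {"translation": [0,0,0.01],"twist": 0,"hand": 0}
    - {"translation": [0,0,0.0],"twist": 0,"hand": 0}

```text
time: 4.15
tool_pos: [0.5483, 0.141, 0.0998]
tool_rot: [-0.0, -0.095, 0.995, -0.0]
contact_force: [-1.0, -0.5, 1.0]
gripper_width: 0.001
grasp_force: 0.0
```

>>> apply_moves:
  targets:
    - {"translation": [0,0,0.01],"twist": 0,"hand": 0}
    - {"translation": [0,0,0.0],"twist": 0,"hand": 0}
    - {"translation": [0,0,0.0],"twist": 0,"hand": 0}

```text
time: 4.45
tool_pos: [0.5483, 0.141, 0.0988]
tool_rot: [-0.0, -0.095, 0.995, -0.0]
contact_force: [-0.0, -0.0, -0.4]
gripper_width: -0.003
grasp_force: 0.0
```

Tip at about z=76.8 mm with no contact yet. I'll carry on in 0.5 mm steps.

>>> apply_moves:
  targets:
    - {"translation": [0,0,0.005],"twist": 0,"hand": 0}
    - {"translation": [0,0,0.005],"twist": 0,"hand": 0}
    - {"translation": [0,0,0.0],"twist": 0,"hand": 0}

```text
time: 4.75
tool_pos: [0.5483, 0.141, 0.0977]
tool_rot: [-0.0, -0.095, 0.995, 0.0]
contact_force: [-0.0, 0.1, 0.4]
gripper_width: 0.002
grasp_force: 0.0
```

>>> apply_moves:
  targets:
    - {"translation": [0,0,0.005],"twist": 0,"hand": 0}
    - {"translation": [0,0,0.0],"twist": 0,"hand": 0}
    - {"translation": [0,0,0.0],"twist": 0,"hand": 0}

```text
time: 5.05
tool_pos: [0.5484, 0.141, 0.0973]
tool_rot: [-0.0, -0.095, 0.995, -0.0]
contact_force: [-0.8, -0.9, 0.3]
gripper_width: -0.002
grasp_force: 0.0
```

>>> apply_moves:
  targets:
    - {"translation": [0,0,0.005],"twist": 0,"hand": 0}
    - {"translation": [0,0,0.0],"twist": 0,"hand": 0}
    - {"translation": [0,0,0.0],"twist": 0,"hand": 0}

```text
time: 5.35
tool_pos: [0.5484, 0.141, 0.0968]
tool_rot: [0.0, -0.095, 0.995, 0.0]
contact_force: [-0.5, -0.4, -0.2]
gripper_width: -0.001
grasp_force: 0.0
```

>>> apply_moves:
  targets:
    - {"translation": [0,0,0.003],"twist": 0,"hand": 0}
    - {"translation": [0,0,0.0],"twist": 0,"hand": 0}
    - {"translation": [0,0,0.0],"twist": 0,"hand": 0}

```text
time: 5.65
tool_pos: [0.5484, 0.141, 0.0965]
tool_rot: [-0.0, -0.095, 0.995, -0.0]
contact_force: [-0.9, -0.2, -0.7]
gripper_width: -0.002
grasp_force: 0.0
```

>>> apply_moves:
  targets:
    - {"translation": [0,0,0.005],"twist": 0,"hand": 0}
    - {"translation": [0,0,0.0],"twist": 0,"hand": 0}
    - {"translation": [0,0,0.0],"twist": 0,"hand": 0}

```text
time: 5.95
tool_pos: [0.5483, 0.141, 0.096]
tool_rot: [-0.0, -0.095, 0.995, -0.0]
contact_force: [-0.3, 0.6, -0.2]
gripper_width: 0.002
grasp_force: 0.0
```

>>> apply_moves:
  targets:
    - {"translation": [0,0,0.005],"twist": 0,"hand": 0}
    - {"translation": [0,0,0.0],"twist": 0,"hand": 0}
    - {"translation": [0,0,0.0],"twist": 0,"hand": 0}

```text
time: 6.25
tool_pos: [0.5483, 0.141, 0.0955]
tool_rot: [-0.0, -0.095, 0.995, -0.0]
contact_force: [-0.7, 0.4, 0.1]
gripper_width: 0.002
grasp_force: 0.0
```

>>> apply_moves:
  targets:
    - {"translation": [0,0,0.005],"twist": 0,"hand": 0}
    - {"translation": [0,0,0.0],"twist": 0,"hand": 0}
    - {"translation": [0,0,0.0],"twist": 0,"hand": 0}

```text
time: 6.55
tool_pos: [0.5483, 0.141, 0.095]
tool_rot: [-0.0, -0.095, 0.995, 0.0]
contact_force: [1.0, 0.7, 0.3]
gripper_width: -0.001
grasp_force: 0.0
```

>>> apply_moves:
  targets:
    - {"translation": [0,0,0.005],"twist": 0,"hand": 0}
    - {"translation": [0,0,0.0],"twist": 0,"hand": 0}
    - {"translation": [0,0,0.0],"twist": 0,"hand": 0}

```text
time: 6.85
tool_pos: [0.5483, 0.141, 0.0945]
tool_rot: [-0.0, -0.095, 0.995, 0.0]
contact_force: [-0.4, -0.5, 0.2]
gripper_width: 0.001
grasp_force: 0.0
```

The tip should already be touching, so I'll look.

```bash
python3 - <<'E'
from h import *
rel((-.048,.073,.075))
k=get_calibration("wrist");w=grab_frame("wrist");s=grab_frame("side")
a=cv2.resize(w[120:320,180:440],None,fx=2,fy=2,interpolation=cv2.INTER_CUBIC)
b=cv2.resize(s[200:360,260:420],(400,400),interpolation=cv2.INTER_CUBIC)
c=np.zeros((400,780,3),np.uint8);c[:400,:520][:a.shape[0]]=a[:, :520];
cv2.imwrite("pics/w2.png",np.hstack([a[:, :400],b])[:,:,::-1])
E
```

```text
t 6.85 w 0.0013989167169260548 tip pack [-0.048   0.072   0.0725] yaw tooly-pack 89.72 zdir [-0.  0. -1.] F [-0.41 -0.5   0.24]
tool shift mm [-0.   1.  -2.5]
```

View pics/w2.png

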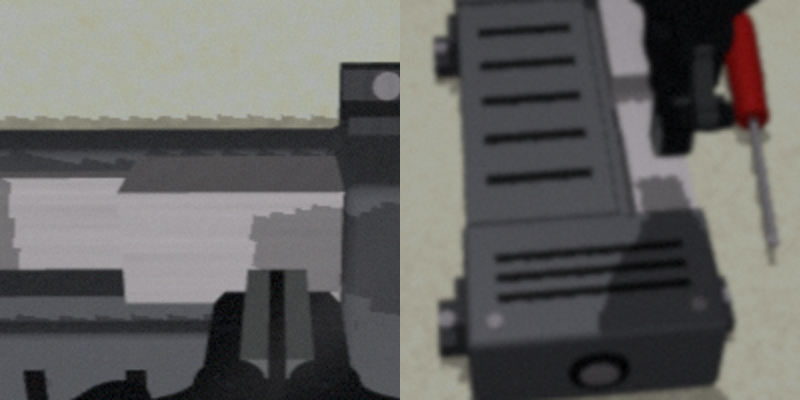

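The wrist crop shows the shut tips over the rim at crop (248–312,270). The side crop shows the tip's bottom at about (672,155), with its shadow a bit below at (660,180), so a small gap remains. I'll triangulate it.

```bash
python3 - <<'E'
from h import *
rel()
R=np.array([[np.cos(YAW),-np.sin(YAW)],[np.sin(YAW),np.cos(YAW)]])
for z in (.07,.075,.08,.085):
    a=ray("side",(368.8,262),z);b=ray("side",(362,261.5),z)
    l=ray("wrist",(180+248/2,255),z);r=ray("wrist",(180+312/2,255),z)
    print(z,[(R.T@(v[:2]-T)).round(4) for v in(a,b,l,r)])
E
```

```text
t 6.95 w 0.0009461972646250097 tip pack [-0.048   0.072   0.0725] yaw tooly-pack 89.73 zdir [-0. -0. -1.] F [-0.02  0.24  0.52]
0.07 [array([-0.0568,  0.0487]), array([-0.047 ,  0.0468]), array([-0.037 ,  0.0632]), array([-0.037 ,  0.0817])]
0.075 [array([-0.0557,  0.0526]), array([-0.0461,  0.0508]), array([-0.0397,  0.0634]), array([-0.0396,  0.0814])]
0.08 [array([-0.0547,  0.0566]), array([-0.0451,  0.0548]), array([-0.0424,  0.0636]), array([-0.0423,  0.0812])]
0.085 [array([-0.0536,  0.0606]), array([-0.0441,  0.0588]), array([-0.045 ,  0.0639]), array([-0.0449,  0.0809])]
```

The tip reads higher than nominal, so I'll keep descending gently, watching the force.

>>> apply_moves:
  targets:
    - {"translation": [0,0,0.005],"twist": 0,"hand": 0}
    - {"translation": [0,0,0.005],"twist": 0,"hand": 0}
    - {"translation": [0,0,0.005],"twist": 0,"hand": 0}
    - {"translation": [0,0,0.0],"twist": 0,"hand": 0}

```text
time: 7.35
tool_pos: [0.5483, 0.141, 0.0929]
tool_rot: [-0.0, -0.095, 0.995, -0.0]
contact_force: [0.4, 0.0, -0.0]
gripper_width: 0.003
grasp_force: 0.0
```

```bash
python3 - <<'E'
from h import *
rel()
s=grab_frame("side");w=grab_frame("wrist")
b=cv2.resize(s[170:300,320:420],(400,520),interpolation=cv2.INTER_CUBIC)
a=cv2.resize(w[200:330,270:370],(400,520),interpolation=cv2.INTER_CUBIC)
o=np.hstack([a,b]).astype(float)/255
cv2.imwrite("pics/w3.png",(255*o**.6)[:,:,::-1])
R=np.array([[np.cos(YAW),-np.sin(YAW)],[np.sin(YAW),np.cos(YAW)]])
K=get_calibration("side");P=np.linalg.inv(K["pose"])
for l in [(-.048,.081,.071),(-.059,.081,.071),(-.037,.081,.071),(-.064,.09,.075),(-.03,.09,.075)]:
    g=np.r_[R@np.array(l[:2])+T,l[2],1];c=P@g;p=K["camera_matrix"]@[c[0],-c[1],-c[2]];p=p[:2]/p[2]
    print(l,p.round(1),"crop",((p-[320,170])*4+[400,0]).round())
K=get_calibration("wrist");P=np.linalg.inv(K["pose"])
for l in [(-.048,.081,.071),(-.059,.081,.071),(-.037,.081,.071),(-.064,.09,.075),(-.03,.09,.075)]:
    g=np.r_[R@np.array(l[:2])+T,l[2],1];c=P@g;p=K["camera_matrix"]@[c[0],-c[1],-c[2]];p=p[:2]/p[2]
    print(l,p.round(1),"wcrop",((p-[270,200])*4).round())
E
```

```text
t 7.35 w 0.0025797286759456483 tip pack [-0.0481  0.072   0.0709] yaw tooly-pack 89.72 zdir [-0. -0. -1.] F [ 0.36  0.01 -0.05]
(-0.048, 0.081, 0.071) [366.6 279.9] crop [587. 440.]
(-0.059, 0.081, 0.071) [374.4 279.3] crop [617. 437.]
(-0.037, 0.081, 0.071) [358.9 280.5] crop [556. 442.]
(-0.064, 0.09, 0.075) [379.3 282.5] crop [637. 450.]
(-0.03, 0.09, 0.075) [355.1 284.4] crop [540. 458.]
(-0.048, 0.081, 0.071) [335.2 239.6] wcrop [261. 159.]
(-0.059, 0.081, 0.071) [335.4 221.6] wcrop [262.  86.]
(-0.037, 0.081, 0.071) [335.  257.1] wcrop [260. 228.]
(-0.064, 0.09, 0.075) [352.6 215.7] wcrop [331.  63.]
(-0.03, 0.09, 0.075) [351.  271.4] wcrop [324. 286.][ WARN:0@0.510] global loadsave.cpp:1063 imwrite_ Unsupported depth image for selected encoder is fallbacked to CV_8U.
```

View pics/w3.png

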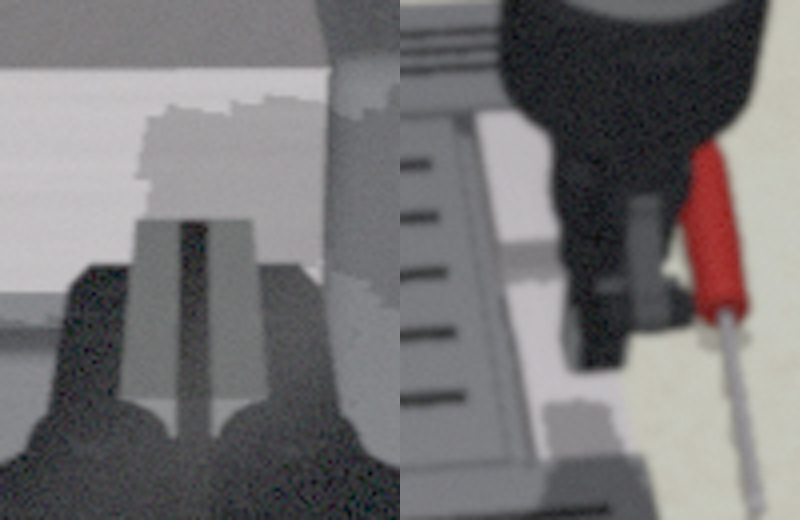

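Both views agree that the tip is about 35 mm above the rim, at z≈0.11. In the wrist crop the pad tips are at row 218. In the side crop the bottom is at row 370, with the shadow separate at 400–455. So the fingertips sit further back than nominal, and I'll go down partway before re-checking.

>>> apply_moves:
  targets:
    - {"translation": [0,0,0.03],"twist": 0,"hand": 0}
    - {"translation": [0,0,0.03],"twist": 0,"hand": 0}
    - {"translation": [0,0,0.02],"twist": 0,"hand": 0}
    - {"translation": [0,0,0.01],"twist": 0,"hand": 0}
    - {"translation": [0,0,0.0],"twist": 0,"hand": 0}

```text
time: 7.95
tool_pos: [0.5482, 0.141, 0.0836]
tool_rot: [-0.0, -0.095, 0.995, -0.0]
contact_force: [0.8, -0.5, -0.0]
gripper_width: -0.0
grasp_force: 0.0
```

```bash
python3 - <<'E'
from h import *
rel()
s=grab_frame("side");t=grab_frame("top")
b=cv2.resize(s[150:310,300:430],(520,520*160//130),interpolation=cv2.INTER_CUBIC)[:600]
cv2.imwrite("pics/w4.png",np.clip(255*(b.clip(0,255)/255.)**.6,0,255).astype(np.uint8)[:,:,::-1])
E
```

```text
t 7.95 w -0.00034451288226395904 tip pack [-0.0483  0.0721  0.0616] yaw tooly-pack 89.73 zdir [-0.001 -0.    -1.   ] F [ 0.84 -0.49 -0.01]
```

View pics/w4.png

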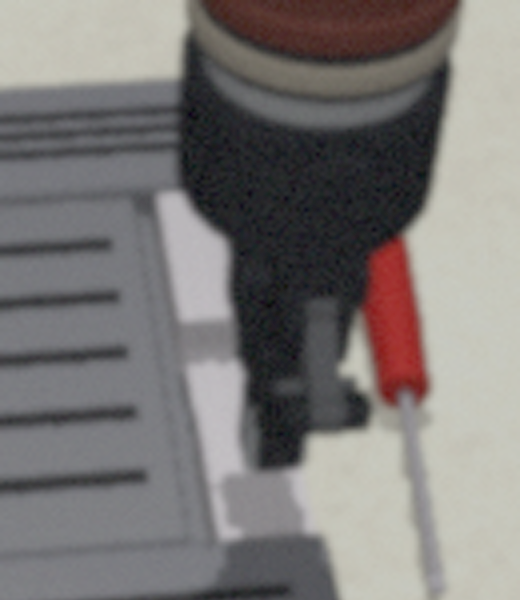

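The side crop shows the tip bottom at (275,467), nearing its shadow at (260,500). About 25 mm is left by projection.

>>> apply_moves:
  targets:
    - {"translation": [0,0,0.03],"twist": 0,"hand": 0}
    - {"translation": [0,0,0.04],"twist": 0,"hand": 0}
    - {"translation": [0,0,0.04],"twist": 0,"hand": 0}
    - {"translation": [0,0,0.02],"twist": 0,"hand": 0}
    - {"translation": [0,0,0.01],"twist": 0,"hand": 0}
    - {"translation": [0,0,0.0],"twist": 0,"hand": 0}

```text
time: 8.65
tool_pos: [0.5482, 0.141, 0.0697]
tool_rot: [-0.0, -0.095, 0.995, -0.0]
contact_force: [-0.2, -0.2, -0.0]
gripper_width: 0.001
grasp_force: 0.0
```

```bash
python3 - <<'E'
from h import *
rel()
s=grab_frame("side");w=grab_frame("wrist")
b=cv2.resize(s[200:310,320:420],(500,550),interpolation=cv2.INTER_CUBIC)
a=cv2.resize(w[180:290,290:350],(300,550),interpolation=cv2.INTER_CUBIC)
cv2.imwrite("pics/w5.png",np.clip(255*(np.hstack([a,b])/255.)**.6,0,255).astype(np.uint8)[:,:,::-1])
E
```

```text
t 8.65 w 0.0008963689830847432 tip pack [-0.0482  0.072   0.0477] yaw tooly-pack 89.72 zdir [-0. -0. -1.] F [-0.18 -0.17 -0.02]
```

View pics/w5.png

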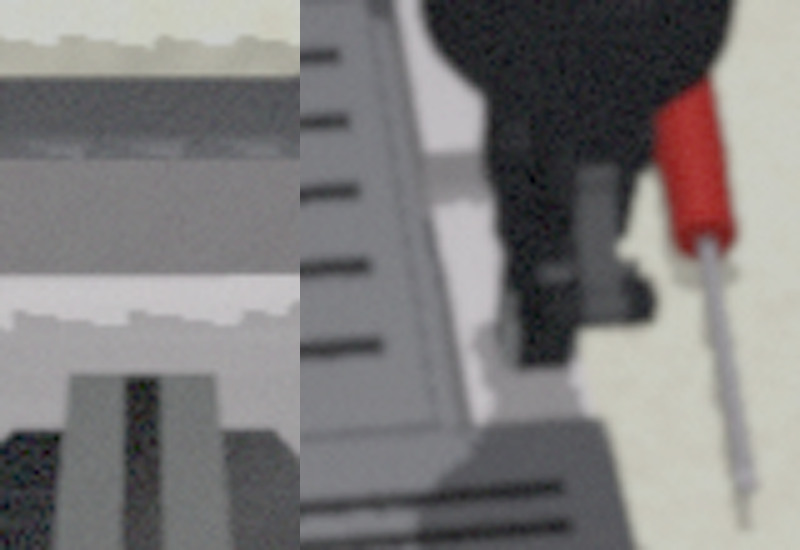

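The tip bottom is now at side crop row 367, against about 390 expected for contact: roughly 10 mm left.

>>> apply_moves:
  targets:
    - {"translation": [0,0,0.02],"twist": 0,"hand": 0}
    - {"translation": [0,0,0.02],"twist": 0,"hand": 0}
    - {"translation": [0,0,0.01],"twist": 0,"hand": 0}
    - {"translation": [0,0,0.005],"twist": 0,"hand": 0}
    - {"translation": [0,0,0.0],"twist": 0,"hand": 0}

```text
time: 9.25
tool_pos: [0.5483, 0.141, 0.0644]
tool_rot: [-0.0, -0.095, 0.995, -0.0]
contact_force: [0.6, -0.1, 0.6]
gripper_width: -0.0
grasp_force: 0.0
```

>>> apply_moves:
  targets:
    - {"translation": [0,0,0.005],"twist": 0,"hand": 0}
    - {"translation": [0,0,0.005],"twist": 0,"hand": 0}
    - {"translation": [0,0,0.005],"twist": 0,"hand": 0}
    - {"translation": [0,0,0.0],"twist": 0,"hand": 0}

```text
time: 9.65
tool_pos: [0.5483, 0.141, 0.0629]
tool_rot: [-0.0, -0.095, 0.995, 0.0]
contact_force: [0.4, -0.5, -0.6]
gripper_width: -0.001
grasp_force: 0.0
```

>>> apply_moves:
  targets:
    - {"translation": [0,0,0.005],"twist": 0,"hand": 0}
    - {"translation": [0,0,0.005],"twist": 0,"hand": 0}
    - {"translation": [0,0,0.005],"twist": 0,"hand": 0}
    - {"translation": [0,0,0.0],"twist": 0,"hand": 0}

```text
time: 10.05
tool_pos: [0.5484, 0.141, 0.0616]
tool_rot: [0.0, -0.095, 0.995, 0.0]
contact_force: [0.9, -0.0, 0.4]
gripper_width: 0.002
grasp_force: 0.3
```

>>> apply_moves:
  targets:
    - {"translation": [0,0,0.005],"twist": 0,"hand": 0}
    - {"translation": [0,0,0.0],"twist": 0,"hand": 0}

```text
time: 10.25
tool_pos: [0.5484, 0.141, 0.0615]
tool_rot: [-0.0, -0.095, 0.995, -0.0]
contact_force: [-1.2, -0.6, 4.4]
gripper_width: -0.001
grasp_force: 2.3
```

Contact at 4.4 N. Sweeping along -y.

>>> apply_moves:
  targets:
    - {"translation": [0,-0.01,0],"twist": 0,"hand": 0}
    - {"translation": [0,-0.02,0],"twist": 0,"hand": 0}
    - {"translation": [0,-0.02,0],"twist": 0,"hand": 0}
    - {"translation": [0,-0.02,0],"twist": 0,"hand": 0}
    - {"translation": [0,-0.02,0],"twist": 0,"hand": 0}

```text
time: 10.75
tool_pos: [0.5506, 0.1324, 0.0615]
tool_rot: [0.001, -0.095, 0.995, 0.0]
contact_force: [-1.0, 2.9, 6.5]
gripper_width: -0.004
grasp_force: 2.7
```

>>> apply_moves:
  targets:
    - {"translation": [0,-0.02,0],"twist": 0,"hand": 0}
    - {"translation": [0,-0.02,0],"twist": 0,"hand": 0}
    - {"translation": [0,-0.02,0],"twist": 0,"hand": 0}
    - {"translation": [0,-0.02,0],"twist": 0,"hand": 0}
    - {"translation": [0,-0.02,0],"twist": 0,"hand": 0}
    - {"translation": [0,-0.02,0],"twist": 0,"hand": 0}
    - {"translation": [0,-0.02,0],"twist": 0,"hand": 0}

```text
time: 11.45
tool_pos: [0.5533, 0.1186, 0.0615]
tool_rot: [0.001, -0.095, 0.995, 0.0]
contact_force: [-0.7, 3.4, 5.2]
gripper_width: -0.002
grasp_force: 2.7
```

```bash
python3 -c "
from h import *
rel((-.048,.008,.09))"
```

```text
t 11.45 w -0.0023589177169211174 tip pack [-0.0476  0.0491  0.0395] yaw tooly-pack 89.71 zdir [ 0.001  0.001 -1.   ] F [-0.71  3.38  5.24]
tool shift mm [  0.2 -41.1 -50.5]
```

>>> apply_moves:
  targets:
    - {"translation": [0,-0.02,0],"twist": 0,"hand": 0}
    - {"translation": [0,-0.02,0],"twist": 0,"hand": 0}
    - {"translation": [0,-0.02,0],"twist": 0,"hand": 0}
    - {"translation": [0,-0.02,0],"twist": 0,"hand": 0}
    - {"translation": [0,-0.02,0],"twist": 0,"hand": 0}
    - {"translation": [0,-0.02,0],"twist": 0,"hand": 0}
    - {"translation": [0,-0.02,0],"twist": 0,"hand": 0}

```text
time: 12.15
tool_pos: [0.5559, 0.1049, 0.0615]
tool_rot: [0.001, -0.095, 0.995, 0.0]
contact_force: [-0.7, 4.2, 5.3]
gripper_width: -0.002
grasp_force: 2.7
```

>>> apply_moves:
  targets:
    - {"translation": [0,-0.02,0],"twist": 0,"hand": 0}
    - {"translation": [0,-0.02,0],"twist": 0,"hand": 0}
    - {"translation": [0,-0.02,0],"twist": 0,"hand": 0}
    - {"translation": [0,-0.02,0],"twist": 0,"hand": 0}

```text
time: 12.55
tool_pos: [0.5574, 0.097, 0.0615]
tool_rot: [0.001, -0.095, 0.995, 0.0]
contact_force: [0.2, 3.3, 4.7]
gripper_width: 0.0
grasp_force: 2.7
```

>>> apply_moves:
  targets:
    - {"translation": [0,-0.02,0],"twist": 0,"hand": 0}
    - {"translation": [0,-0.02,0],"twist": 0,"hand": 0}
    - {"translation": [0,-0.02,0],"twist": 0,"hand": 0}

```text
time: 12.85
tool_pos: [0.5581, 0.0903, 0.0608]
tool_rot: [0.0, -0.096, 0.995, -0.001]
contact_force: [-0.0, -0.7, -0.2]
gripper_width: -0.001
grasp_force: 0.0
```

>>> apply_moves:
  targets:
    - {"translation": [0,-0.02,0],"twist": 0,"hand": 0}
    - {"translation": [0,-0.02,0],"twist": 0,"hand": 0}

```text
time: 13.05
tool_pos: [0.5581, 0.0863, 0.0599]
tool_rot: [-0.001, -0.095, 0.995, -0.0]
contact_force: [0.3, -0.2, 0.2]
gripper_width: -0.001
grasp_force: 0.0
```

```bash
python3 -c "
from h import *
rel((-.048,.008,.09))"
```

```text
t 13.05 w -0.0007036000225848717 tip pack [-0.0492  0.0165  0.0379] yaw tooly-pack 89.72 zdir [-0.002 -0.001 -1.   ] F [ 0.31 -0.22  0.19]
tool shift mm [ -1.1  -8.5 -52.1]
```

The force dropped to zero near y≈0.021, so the notch is found. I'll centre in it and go down.

>>> apply_moves:
  targets:
    - {"translation": [0,-0.03,0],"twist": 0,"hand": 0}
    - {"translation": [0,-0.03,0],"twist": 0,"hand": 0}
    - {"translation": [0,-0.025,0],"twist": 0,"hand": 0}
    - {"translation": [0,0,0.02],"twist": 0,"hand": 0}
    - {"translation": [0,0,0.02],"twist": 0,"hand": 0}
    - {"translation": [0,0,0.02],"twist": 0,"hand": 0}
    - {"translation": [0,0,0.02],"twist": 0,"hand": 0}
    - {"translation": [0,0,0.0],"twist": 0,"hand": 0}

```text
time: 13.85
tool_pos: [0.5601, 0.0787, 0.0525]
tool_rot: [-0.0, -0.096, 0.995, 0.0]
contact_force: [-0.7, -0.0, -0.6]
gripper_width: 0.003
grasp_force: 0.0
```

>>> apply_moves:
  targets:
    - {"translation": [0,0,0.01],"twist": 0,"hand": 0}
    - {"translation": [0,0,0.01],"twist": 0,"hand": 0}
    - {"translation": [0,0,0.01],"twist": 0,"hand": 0}
    - {"translation": [0,0,0.01],"twist": 0,"hand": 0}
    - {"translation": [0,0,0.01],"twist": 0,"hand": 0}

```text
time: 14.35
tool_pos: [0.5604, 0.0787, 0.0479]
tool_rot: [0.0, -0.095, 0.995, -0.0]
contact_force: [-0.6, -0.8, -0.5]
gripper_width: -0.004
grasp_force: 0.0
```

>>> apply_moves:
  targets:
    - {"translation": [0,0,0.01],"twist": 0,"hand": 0}
    - {"translation": [0,0,0.01],"twist": 0,"hand": 0}
    - {"translation": [0,0,0.01],"twist": 0,"hand": 0}
    - {"translation": [0,0,0.01],"twist": 0,"hand": 0}
    - {"translation": [0,0,0.01],"twist": 0,"hand": 0}

```text
time: 14.85
tool_pos: [0.5605, 0.0787, 0.0437]
tool_rot: [-0.0, -0.095, 0.995, -0.0]
contact_force: [-3.7, 0.2, 5.2]
gripper_width: -0.002
grasp_force: 2.8
```

>>> apply_moves:
  targets:
    - {"translation": [0,0,0.01],"twist": 0,"hand": 0}
    - {"translation": [0,0,0.01],"twist": 0,"hand": 0}
    - {"translation": [0,0,0.01],"twist": 0,"hand": 0}

```text
time: 15.15
tool_pos: [0.5605, 0.0786, 0.0409]
tool_rot: [-0.0, -0.095, 0.995, -0.0]
contact_force: [-3.3, -1.0, 5.8]
gripper_width: 0.003
grasp_force: 2.9
```

>>> apply_moves:
  targets:
    - {"translation": [0.005,0,0.01],"twist": 0,"hand": 0}
    - {"translation": [0.005,0,0.01],"twist": 0,"hand": 0}
    - {"translation": [0,0,0.01],"twist": 0,"hand": 0}

```text
time: 15.45
tool_pos: [0.5605, 0.0786, 0.0384]
tool_rot: [0.001, -0.095, 0.995, 0.0]
contact_force: [-0.2, 0.1, 5.7]
gripper_width: 0.002
grasp_force: 2.9
```

>>> apply_moves:
  targets:
    - {"translation": [0,0,0.005],"twist": 0,"hand": 0}
    - {"translation": [0,0,0.005],"twist": 0,"hand": 0}

```text
time: 15.65
tool_pos: [0.5605, 0.0786, 0.0375]
tool_rot: [0.001, -0.095, 0.995, 0.0]
contact_force: [-3.0, -0.2, 9.1]
gripper_width: -0.002
grasp_force: 4.3
```

Force is starting to rise at the stop (TCP at .0375 as predicted), so I'll press a little more to seat it.

>>> apply_moves:
  targets:
    - {"translation": [0,0,0.005],"twist": 0,"hand": 0}
    - {"translation": [0,0,0.005],"twist": 0,"hand": 0}
    - {"translation": [0,0,0.0],"twist": 0,"hand": 0}

```text
time: 15.95
tool_pos: [0.5605, 0.0787, 0.0374]
tool_rot: [0.001, -0.096, 0.995, 0.0]
contact_force: [-3.9, 0.1, 11.3]
gripper_width: -0.0
grasp_force: 5.7
```

Hard stop reached: no further motion and the force is climbing. Retracting straight up.

>>> apply_moves:
  targets:
    - {"translation": [0,0,-0.02],"twist": 0,"hand": 0}
    - {"translation": [0,0,-0.05],"twist": 0,"hand": 0}
    - {"translation": [0,0,-0.1],"twist": 0,"hand": 0}
    - {"translation": [0,0,-0.2],"twist": 0,"hand": 0}
    - {"translation": [0,0,-0.3],"twist": 0,"hand": 0}
    - {"translation": [0,0,-0.3],"twist": 0,"hand": 0}
    - {"translation": [0,0,-0.3],"twist": 0,"hand": 0}
    - {"translation": [0,0,0],"twist": 0,"hand": 0}

```text
time: 16.75
tool_pos: [0.5628, 0.0785, 0.1684]
tool_rot: [0.005, -0.095, 0.995, -0.0]
contact_force: [0.2, 0.7, 0.7]
gripper_width: -0.005
grasp_force: 0.0
```

```bash
python3 - <<'E'
from h import *
rel()
w=grab_frame("wrist");s=grab_frame("side")
a=cv2.resize(w[100:350,60:460],(480,300));b=cv2.resize(s[150:370,200:430],(314,300))
cv2.imwrite("pics/w6.png",np.clip(255*(np.hstack([a,b])/255.)**.6,0,255).astype(np.uint8)[:,:,::-1])
E
```

```text
t 16.75 w -0.004561572374909108 tip pack [-0.0458  0.0079  0.1464] yaw tooly-pack 89.73 zdir [ 0.01  0.   -1.  ] F [0.19 0.66 0.67]
```

View pics/w6.png

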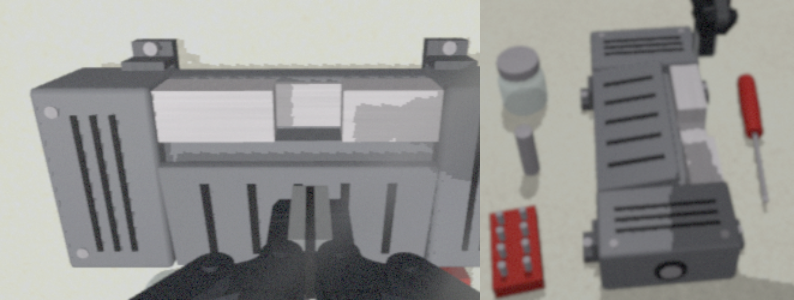

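The wrist view shows the lid raised: its front edge is lifted behind the rim at crop row ~165. The loose things are undisturbed, and the 7.1 mm of catch travel matches the full stroke.

>>> apply_moves:
  targets:
    - {"translation": [0,0,-0.2],"twist": 0,"hand": 0}
    - {"translation": [0,0,0],"twist": 0,"hand": 0}
    - {"translation": [0,0,0],"twist": 0,"hand": 0}
    - {"translation": [0,0,0],"twist": 0,"hand": 0}

```text
time: 17.25
tool_pos: [0.5586, 0.0784, 0.1801]
tool_rot: [-0.001, -0.095, 0.995, 0.0]
contact_force: [0.3, -0.7, -0.2]
gripper_width: -0.003
grasp_force: 0.0
```

```bash
python3 -c "
from plant import *
print(job_done())"
```

```text
the job is handed in; nothing more can be done
None
```

The job is handed in: I swept the rim in light contact (about 5 N) from 18 mm off the socket-end housing (3 mm past rim_start, for finger clearance), found the notch and pressed the catch to its hard stop (about 7 mm, 11 N); the last picture showed the lid up, and the arm is clear at 17 s.

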